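# Roll a shaft blank into the V-block and up to its stop

### The job

Roll the round aluminium shaft blank along the bench by pushing on its side, up the blue ramp, so that it drops into the groove of the V-block; then push its near end so that it slides along the groove until it rests against the red end stop. Never pick the blank up, leave the spray can, the piston and the screwdriver where they are, and take your hand away at the end.

Things in the scene. Friction and masses are not known exactly. Their poses are not given: they have to be found in the camera images.
- bar: loose aluminium shaft blank: cylinder 40 mm in diameter, 150 mm long, about 0.5 kg, two blue ink lines along it. Origin on its axis at mid length, 20 mm above the bench; own x is its long axis, level (y and z turn as it rolls). It starts on the bench on the ramp side of the V-block, within 0.2 rad of parallel to the groove, and rolls freely; ground smooth and lightly oiled (friction about 0.35).
- vblock: steel V-block, 200 mm long, fixed to the bench, with a blue ramp on its -y side and a red stop at its +x end. Origin on the bench under the groove's bottom, at mid length; x along the groove (roughly away from the robot), y across, z up. 90 degree groove, bottom line at z = 3 mm; its +y flank rises to z = 39 mm with a back wall out to y = 56 mm. The end at x = -100 mm is open.
- ramp_foot (a point): mid length of the line where the blue ramp meets the bench, at y = -97 mm of the V-block; ramp 80 mm long in plan, 200 mm wide, straight slope of 14 degrees
- lip (a point): mid length of the ramp's top edge, 20 mm above the bench, at y = -17 mm of the V-block; from here the flank falls at 45 degrees into the groove
- seat (a point): where the blank's origin must finally be: lying in the groove (31 mm above the bench) with its end against the stop, at x = 25 mm of the V-block
- stop_face (a point): face of the red end stop on the groove's centre line, 31 mm above the bench, at x = 100 mm of the V-block; the plate is 12 mm thick, 56 mm high, and spans y = -16 to 56 mm
- spray: loose yellow spray can, a bystander standing behind the V-block, 52 mm in diameter, 150 mm tall; origin at the centre of its underside
- piston: loose aluminium piston, a bystander standing beyond the far end of the blank, 60 mm in diameter, 55 mm tall; origin at the centre of its underside
- driver: loose screwdriver lying on the bench on the side of the blank away from the V-block, a bystander about 200 mm long, 30 mm high at most; origin at mid length, x along it from handle to tip
Mind the look-alikes: they are no part of the job. Leave any black or green look-alike of the bar alone.

How it is judged:
By the outcome, as a careful person would: the job done as asked, in the order asked, and still so for the second after the job is handed in, with the robot touching nothing.
It also fails if it takes over 64 s, if anything falls off the work surface, if the arm or the gripper's body presses on something with over 40 N, if the wrist force passes 120 N, or if a joint passes its speed limit or range.

### The arm

A 7-joint arm with a two-finger parallel gripper is mounted at the origin on the work surface. World frame = base frame: x ahead of the robot, y to its left, z up, the work surface at z = 0. Lengths are in m, angles in rad, forces in N, time in s.
With the tool pointing down it reaches from about 0.4 to 0.85 m from the base axis. Payload 10.4 kg.
Tool frame: the origin (TCP) lies on the centre line of the jaws, within the pads' length; the fingertips stand r.tip_extent ahead of it and the grasp point (between the pads) lies 8 mm behind it (r.tip_extent is the distance from the TCP to the fingertips, in m); z points along the fingers, y is the direction in which the jaws open and shut (so a half turn about z gives the same grasp; the last joint's range is limited). The gripper opens to 87 mm and grips with 3 to 60 N. Pads are 19 mm wide; open, the fingers measure 117 mm over their backs; the gripper's body (75 mm by 190 mm) begins 51 mm behind the grasp point.
Start: joints at [-1.256, 0.332, -0.065, 1.46, 0.022, 1.35, -0.088], TCP at [0.207, 0.59, 0.234] pointing down, gripper open.
Joint ranges: [-2.6, 2.6], [-0.5, 2.12], [-1.47, 1.34], [0.16, 2.42], [-1.27, 4.41], [0.06, 2.06], [-2.6, 2.6]. Speed limits (rad/s): [2.22, 2.22, 2.79, 2.79, 3.14, 3.14, 3.14].

### API

Orientations are given as a unit quaternion [x, y, z, w].
In Python, from bench import r gives the robot as it stands.
- The arm moves only by the shell command python3 -m jog 'ROWS' [FORCE]. ROWS is JSON, a list of rows, each a list of 7 numbers: the shift along the tool's x, y, z in cm, then the turn, a rotation vector about the tool's x, y, z in rad, then the opening, from -1 (shut) to 1 (fully open). In form: [[tx, ty, tz, wx, wy, wz, jaw], ...]. A call has 1 to 20 rows; each row shifts and turns the commanded pose from where the row before left it, along the tool's axes as they then stand; what a row does not reach is not made up. A row lasts 1/8 s, in which the tool goes at most 62.5 mm and 10.7 degrees, less where a joint would pass 70% of its speed; a pose out of reach is approached as far as the arm can. A call with a gripper value outside its range is refused whole. The fingers move at their own pace and stop on an object; FORCE is the grip in N (left out, the last holds). Time passes only in rows, so rows that do not move let the fingers close. It gives the time, the measured TCP pose, the force and the opening at its end, in the units of the state.
- r.read_state(): the state, without advancing time (a new reading comes with each control period).
- r.camera(name): name is "scene" or "side" or "wrist"; returns a dict with "frame" (384x512x3 uint8, red, green, blue), "fx", "fy", "cx", "cy" (pixels), "camera_from_world" (4x4, takes a point from world to camera coordinates). Camera axes: x right, y down, z forward; pixel columns grow to the right and rows downward; lengths in m; the calibration is good to about 2 mm. A picture is of the moment at which its call begins. There is no depth.
- r.close_job(): hands the job in, once; it reports no verdict.
Trained networks look in a picture, given as the dict that the camera call returned (one of the last four; its "shot" number tells which), for a name from the list of things; names that differ only in an ending like _2 or _b are one class to them, and where a whole thing is asked for, a point or a joint stands for the part that bears it (a point fixed in the world has none). Each returns a list of dicts, best first, with "score" (0 to 1); they miss things now and then, are a little off and sometimes report something else, mostly with a low value. They report only what shows in the picture. A call takes as long as a camera call. They do not tell look-alikes from the thing itself.
- r.search_frame(picture, thing): "rect" ([left, top, right, bottom] in pixels, round what is visible of it).
The state is a dict: "time": time; "joint_positions": joint angles; "joint_vel": joint speeds; "joint_torque": joint torques, N m; "ee_pos": TCP position; "eef_rot": TCP orientation; "ft_force": force on the tool from outside, world axes, zero at the start; "torque": the same for the moment, N m; "width": finger opening in m.
Only numpy, scipy, OpenCV 4.12 (cv2) and the standard library are available. Lean on these libraries where they do the work, as an engineer would, in place of code of your own. Each camera call takes 0.05 s, during which the arm holds its last target.

## Working session

There is one attempt and no reset: what is moved stays moved. The work goes in short steps, Python scripts to look and compute and a shell command to move; the robot and the scene stay as the last step left them, time stands still between calls to the robot, and variables do not carry over. Pictures are saved under pics/ and viewed, and the job is handed in when it is done.

```bash
ls; mkdir -p pics; python3 - <<'E'
from bench import r
import cv2
s=r.read_state()
for k in("time","ee_pos","eef_rot","width","ft_force"):print(k,s[k])
print(r.tip_extent)
for n in("scene","side","wrist"):
    p=r.camera(n);cv2.imwrite(f"pics/{n}0.png",cv2.cvtColor(p["frame"],cv2.COLOR_RGB2BGR))
    print(n,p["fx"],p["cx"],p["cy"]);
    import numpy as np
    print(np.round(p["camera_from_world"],3).tolist())
    if n!="wrist":
        for t in("bar","vblock","spray","piston","driver"):
            print(t,[(round(d["score"],2),np.round(d["rect"]).tolist()) for d in r.search_frame(p,t)][:4])
E
```

```text
pics
time 0.0
ee_pos [0.20700276 0.58930326 0.2327256 ]
eef_rot [ 1.68067119e-01  9.85775263e-01 -7.52960164e-04 -8.39699139e-05]
width 0.08728572333779251
ft_force [-0.15034084 -1.56408689 -0.16389499]
0.011
scene 495.84977827714636 253.04289115791045 192.38761100100632
[[-0.843, 0.538, 0.007, 0.462], [0.43, 0.683, -0.591, -0.246], [-0.322, -0.495, -0.807, 1.365], [0.0, 0.0, 0.0, 1.0]]
bar [(0.82, [220.0, 143.0, 278.0, 178.0]), (0.78, [268.0, 88.0, 300.0, 135.0]), (0.59, [87.0, 151.0, 157.0, 173.0])]
vblock [(0.69, [221.0, 207.0, 333.0, 293.0])]
spray [(0.78, [304.0, 270.0, 339.0, 326.0]), (0.22, [224.0, 210.0, 339.0, 293.0])]
piston [(0.82, [175.0, 172.0, 200.0, 207.0])]
driver [(0.82, [193.0, 101.0, 226.0, 126.0])]
side 359.56289483533857 251.85100318314014 193.39553081863136
[[-0.855, -0.519, -0.01, 0.489], [-0.368, 0.619, -0.694, 0.23], [0.366, -0.589, -0.72, 0.68], [0.0, 0.0, 0.0, 1.0]]
bar [(0.75, [333.0, 177.0, 395.0, 191.0]), (0.64, [254.0, 168.0, 315.0, 205.0]), (0.62, [294.0, 240.0, 370.0, 261.0]), (0.56, [218.0, 106.0, 245.0, 144.0])]
vblock [(0.63, [143.0, 203.0, 266.0, 292.0])]
spray [(0.92, [111.0, 247.0, 159.0, 313.0]), (0.33, [217.0, 146.0, 238.0, 179.0])]
piston [(0.96, [219.0, 147.0, 240.0, 178.0])]
driver [(0.74, [277.0, 137.0, 337.0, 155.0])]
wrist 281.61637067492586 252.98233744590883 195.91198383504374
[[0.333, 0.943, 0.001, -0.625], [0.899, -0.318, 0.301, -0.036], [0.284, -0.099, -0.954, 0.391], [0.0, 0.0, 0.0, 1.0]]
```

```bash
python3 - <<'E'
import cv2
a=cv2.imread("pics/scene0.png");cv2.imwrite("pics/scz.png",cv2.resize(a[70:340,70:360],None,fx=2.2,fy=2.2,interpolation=cv2.INTER_CUBIC))
a=cv2.imread("pics/side0.png");cv2.imwrite("pics/sdz.png",cv2.resize(a[90:330,90:410],None,fx=2.4,fy=2.4,interpolation=cv2.INTER_CUBIC))
E
```

```text
(no output)
```

View pics/scene0.png

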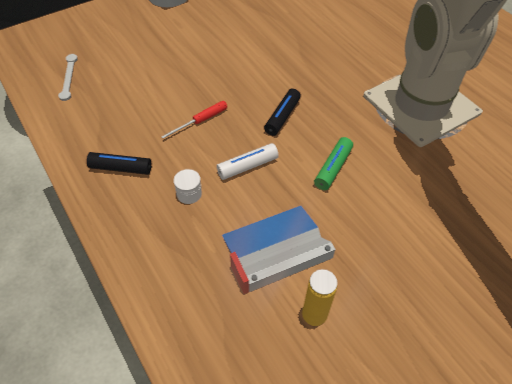

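View pics/scz.png

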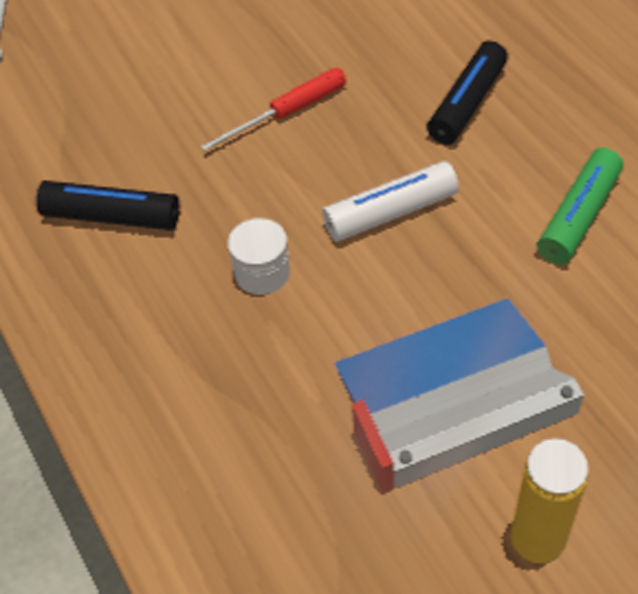

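View pics/sdz.png

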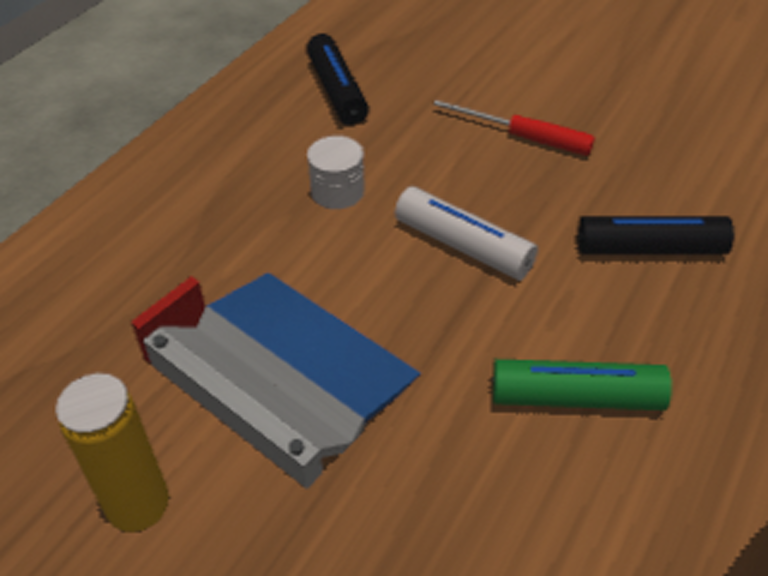

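The aluminium/white bar is at scene (248,161) and side (285,187). The black ones at scene (283,112) and (120,163) and the green one at (334,163) are look-alikes. The enlarged crops confirm the white one: it lies beside the ramp and has the blue line. Next I fit the poses.

```bash
cat > h.py <<'E'
import numpy as np,cv2
from scipy.optimize import least_squares,minimize
def proj(p,X):
    X=np.atleast_2d(X);T=np.array(p["camera_from_world"]);c=X@T[:3,:3].T+T[:3,3]
    return np.c_[p["fx"]*c[:,0]/c[:,2]+p["cx"],p["fy"]*c[:,1]/c[:,2]+p["cy"]]
def Rz(a): return np.array([[np.cos(a),-np.sin(a),0],[np.sin(a),np.cos(a),0],[0,0,1]])
def vw(q,P): return np.atleast_2d(P)@Rz(q[2]).T+[q[0],q[1],0]
def v_from_w(q,P): return (np.atleast_2d(P)-[q[0],q[1],0])@Rz(q[2])
def cyl(x,y,a,z=.02,R=.02,L=.15):
    t=np.linspace(0,2*np.pi,40);P=[]
    for s in(-L/2,L/2):P.append(np.c_[np.full(40,s),R*np.cos(t),R*np.sin(t)])
    return np.vstack(P)@Rz(a).T+[x,y,z]
def barmask(p,rect,pad=6):
    f=cv2.cvtColor(p["frame"],cv2.COLOR_RGB2HSV).astype(int)
    m=np.zeros(f.shape[:2],np.uint8);l,t,rr,b=[int(v) for v in rect]
    sl=(slice(max(t-pad,0),b+pad),slice(max(l-pad,0),rr+pad))
    h=f[sl];m[sl]=((h[...,1]<70)&(h[...,2]>50)|((h[...,0]>95)&(h[...,0]<130)&(h[...,1]>60)))
    m=cv2.morphologyEx(m,cv2.MORPH_OPEN,np.ones((2,2),np.uint8))
    n,lab,st,_=cv2.connectedComponentsWithStats(m)
    return (lab==1+np.argmax(st[1:,4])).astype(np.uint8)
def hullm(p,pts):
    m=np.zeros((384*4,512*4),np.uint8)
    h=cv2.convexHull(np.round((proj(p,pts)+.5)*4).astype(np.int32).reshape(-1,1,2));cv2.fillConvexPoly(m,h,1)
    return cv2.resize(m.astype(np.float32),(512,384),interpolation=cv2.INTER_AREA)
def fitbar(pics,masks,x0,z=.02):
    f=lambda q:sum(np.abs(hullm(p,cyl(q[0],q[1],q[2],z))-m).sum()/max(m.sum(),1) for p,m in zip(pics,masks))
    s=np.array([[0,0,0],[.01,0,0],[0,.01,0],[0,0,.1]])
    b=minimize(f,x0,method="Nelder-Mead",options=dict(initial_simplex=s+x0,xatol=1e-4,fatol=1e-4))
    return b.x,b.fun
E
python3 - <<'E'
from h import *;from bench import r
P={n:r.camera(n) for n in("scene","side")}
V=np.array([[.1,-.097,0],[-.1,-.097,0],[-.1,-.017,.02],[-.1,.056,.039]])
obs={"scene":[[223.2,235.5],[302.3,205.9],[318.6,227.3],[334.5,248.6]],"side":[[201.7,203.8],[265,245.4],[241.7,264.2],[217.9,284.6]]}
f=lambda q:np.concatenate([(proj(P[n],vw(q,V))-obs[n]).ravel() for n in P])
b=min((least_squares(f,[.5,.3,a]) for a in(0,1,-1,2,3)),key=lambda s:s.cost)
q=b.x;print("vblock",np.round(q,4),np.round(b.fun,1))
masks=[barmask(P["scene"],[220,143,278,178]),barmask(P["side"],[254,168,315,205])]
print([m.sum() for m in masks])
best=None
c=v=None
for a in(q[2]-.15,q[2]+.15):
    for y in(-.16,-.2):
        x0=np.append(vw(q,[[0,y,0]])[0,:2],a);s=fitbar(list(P.values()),masks,x0)
        if best is None or s[1]<best[1]:best=s
x=best[0];print("bar",np.round(x,4),best[1],"in v:",np.round(v_from_w(q,[x[0],x[1],0.02]),4),"rel yaw",x[2]-q[2])
for n,t,z,u in(("scene","spray",.15,(322,282)),("scene","piston",.055,(188,180)),("side","spray",.15,(128.5,256.5)),("side","piston",.055,(230,154)),("scene","drv tip",.005,(163,137.5)),("scene","drv handle",.012,(225,104)),("side","drv tip",.005,(272,132.5)),("side","drvh",.012,(336,150)),("side","blk",.02,(363,187)),("side","green",.02,(332,250)),("side","gr far",.02,(296,250))):
    p=P[n];T=np.array(p["camera_from_world"]);R=T[:3,:3];C=-R.T@T[:3,3]
    d=R.T@[(u[0]-p["cx"])/p["fx"],(u[1]-p["cy"])/p["fy"],1];X=C+d*(z-C[2])/d[2]
    print(n,t,np.round(X,3),"v",np.round(v_from_w(q,X)[0],3))
np.save("q.npy",q)
for n in P:
    im=cv2.resize(cv2.cvtColor(P[n]["frame"],cv2.COLOR_RGB2BGR),None,fx=3,fy=3,interpolation=cv2.INTER_CUBIC)
    S=[[.1,-.097,0],[-.1,-.097,0],[-.1,-.017,.02],[.1,-.017,.02],[.1,-.097,0]]
    S2=[[-.1,-.017,.02],[-.1,0,.003],[-.1,.036,.039],[-.1,.056,.039],[.1,.056,.039],[.1,.036,.039],[-.1,.036,.039]]
    S3=[[.1,-.016,.0],[.1,-.016,.056],[.1,.056,.056],[.112,.056,.056],[.112,-.016,.056],[.1,-.016,.056]]
    for s in(S,S2,S3):cv2.polylines(im,[np.round((proj(P[n],vw(q,s))+.5)*3).astype(int)],False,(0,255,255),1)
    h=cv2.convexHull(np.round((proj(P[n],cyl(*x))+.5)*3).astype(np.int32).reshape(-1,1,2));cv2.polylines(im,[h],True,(0,0,255),1)
    c=im[400:900,580:1050] if n=="scene" else im[400:900,400:1000]
    cv2.imwrite(f"pics/ov_{n}.png",c)
E
```

```text
vblock [ 0.5905  0.1818 -0.1409] [-1.  -1.2 -1.1 -1.6  0.2 -1.2  2.  -0.6 -0.8 -0.   0.   0.3 -0.5  0.6
 -1.8  0.2]
[np.uint64(1020), np.uint64(985)]
bar [ 0.5205 -0.0639 -0.0792] 0.17945562108091967 in v: [[-0.0348 -0.2531  0.02  ]] rel yaw 0.0617299603188772
scene spray [0.617 0.334 0.15 ] v [0.005 0.154 0.15 ]
scene piston [ 0.684 -0.065  0.055] v [ 0.127 -0.231  0.055]
side spray [0.611 0.331 0.15 ] v [-0.    0.15  0.15]
side piston [ 0.681 -0.07   0.055] v [ 0.125 -0.237  0.055]
scene drv tip [ 0.659 -0.258  0.005] v [ 0.129 -0.426  0.005]
scene drv handle [ 0.465 -0.272  0.012] v [-0.061 -0.467  0.012]
side drv tip [ 0.663 -0.266  0.005] v [ 0.135 -0.433  0.005]
side drvh [ 0.465 -0.277  0.012] v [-0.059 -0.472  0.012]
side blk [ 0.351 -0.166  0.02 ] v [-0.189 -0.378  0.02 ]
side green [0.344 0.049 0.02 ] v [-0.226 -0.166  0.02 ]
side gr far [0.409 0.088 0.02 ] v [-0.167 -0.118  0.02 ]
```

View pics/ov_scene.png

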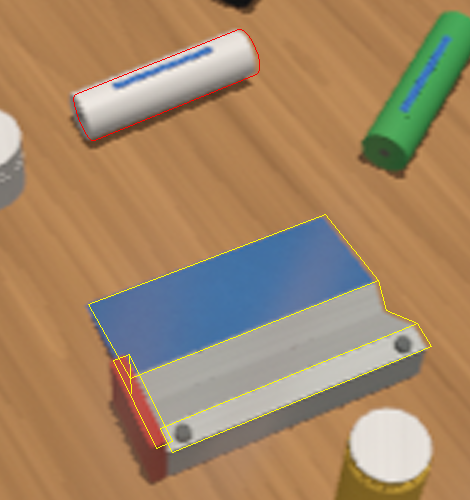

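View pics/ov_side.png

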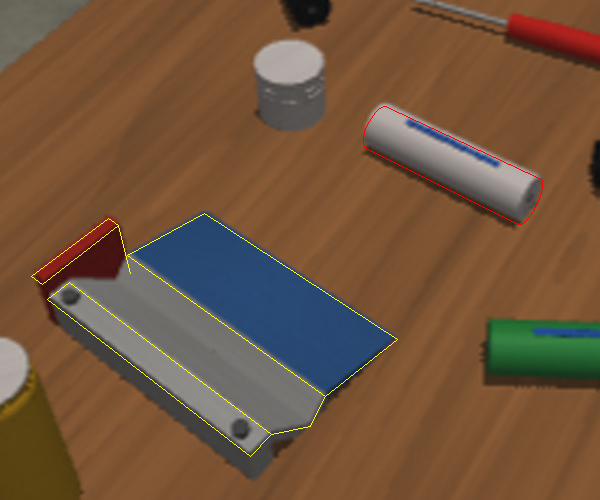

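View pics/wrist0.png

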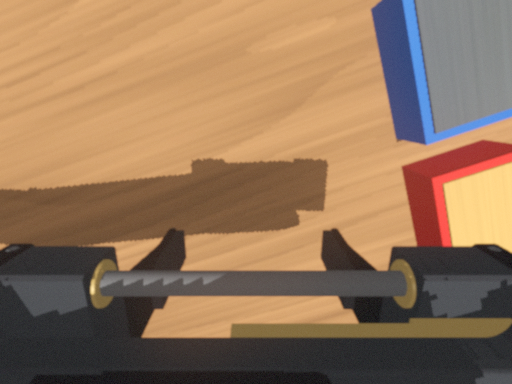

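The overlays match to within about 2 px. In the V-block frame the bar sits at (-35,-253) mm, turned +0.06 rad. The plan is to push with both open fingers, jaw axis parallel to the bar, from the -y side.

```bash
cat > go.py <<'E'
import sys,numpy as np
from h import *;from bench import r
from scipy.spatial.transform import Rotation as Ro
def go(vx,vy,z,yaw_rel):   # tool y axis along v-x turned by yaw_rel ; tool down
    q=np.load("q.npy");s=r.read_state();R=Ro.from_quat(s["eef_rot"]).as_matrix()
    t=vw(q,[vx,vy,z])[0];d=t-s["ee_pos"]
    a=q[2]+yaw_rel;y=np.array([np.cos(a),np.sin(a),0]);zz=np.array([0,0,-1.]);G=np.c_[np.cross(y,zz),y,zz]
    w=Ro.from_matrix(R.T@G).as_rotvec()
    c=v_from_w(q,s["ee_pos"])[0]
    print("t",round(s["time"],2),"v now",np.round(c,4),"tool y yaw rel",round(np.arctan2(R[1,1],R[0,1])-q[2],3),"F",np.round(s["ft_force"],1))
    print("shift tool-now cm",np.round(R.T@d*100,2),"then in goal axes",np.round(G.T@d*100,2),"rot",np.round(w,3),"target",np.round(t,3))
if __name__=="__main__":go(*map(float,sys.argv[1:5]))
E
python3 go.py -0.02 -0.295 0.234 0.062
```

```text
t 0.75 v now [-0.4369  0.35    0.2336] tool y yaw rel 1.374 F [ 0.  -0.6 -0.3]
shift tool-now cm [-5.35e+01 -5.51e+01 -5.00e-02] then in goal axes [-6.696e+01  3.762e+01 -4.000e-02] rot [ 0.    -0.     1.312] target [ 0.529 -0.107  0.234]
```

```bash
python3 -m jog '[[-2.7,-2.8,0,0,0,0,1],[-2.7,-2.8,0,0,0,0,1],[-2.7,-2.8,0,0,0,0,1],[-2.7,-2.8,0,0,0,0,1],[-2.7,-2.8,0,0,0,0,1],[-2.7,-2.8,0,0,0,0,1],[-2.7,-2.8,0,0,0,0,1],[-2.7,-2.8,0,0,0,0,1],[-2.7,-2.8,0,0,0,0,1],[-2.7,-2.8,0,0,0,0,1],[-2.7,-2.7,0,0,0,0,1],[-2.7,-2.7,0,0,0,0,1],[-2.7,-2.7,0,0,0,0,1],[-2.7,-2.7,0,0,0,0,1],[-2.6,-2.7,0,0,0,0,1],[-2.6,-2.7,0,0,0,0,1],[-2.6,-2.7,0,0,0,0,1],[-2.6,-2.7,0,0,0,0,1],[-2.6,-2.7,0,0,0,0,1],[-2.6,-2.7,0,0,0,0,1]]'
python3 -m jog '[[0,0,0,0,0,0.16,1],[0,0,0,0,0,0.17,1],[0,0,0,0,0,0.17,1],[0,0,0,0,0,0.17,1],[0,0,0,0,0,0.17,1],[0,0,0,0,0,0.17,1],[0,0,0,0,0,0.16,1],[0,0,0,0,0,0.14,1],[0,0,0,0,0,0,1]]'
python3 go.py -0.02 -0.295 0.02 0.062
```

```text
time: 3.25
ee_pos: [0.5292, -0.1072, 0.2338]
eef_rot: [0.168, 0.986, 0.0, 0.0]
ft_force: [0.3, -0.4, -0.6]
width: 0.0869
time: 4.38
ee_pos: [0.5287, -0.1061, 0.2336]
eef_rot: [0.733, 0.68, 0.0, 0.0]
ft_force: [0.2, 0.2, -0.4]
width: 0.0871
t 4.38 v now [-0.0208 -0.2937  0.2336] tool y yaw rel 0.065 F [ 0.2  0.2 -0.4]
shift tool-now cm [-0.14  0.06 21.36] then in goal axes [-0.13  0.07 21.36] rot [ 0.    -0.     0.003] target [ 0.529 -0.107  0.02 ]
```

```bash
python3 -m jog '[[0,0,3,0,0,0,1],[0,0,4,0,0,0,1],[0,0,4,0,0,0,1],[0,0,2.5,0,0,0,1],[0,0,0,0,0,0,1]]'
python3 - <<'E'
from h import *;from bench import r
ims=[cv2.cvtColor(r.camera(n)["frame"],cv2.COLOR_RGB2BGR) for n in("scene","side","wrist")]
o=[cv2.resize(ims[0][60:220,150:350],(600,480))]
cv2.imwrite("pics/a1.png",o[0]);cv2.imwrite("pics/a2.png",np.hstack([cv2.resize(ims[1][80:280,180:430],(400,320)),cv2.resize(ims[2],(400,320))]))
E
```

```text
time: 5.0
ee_pos: [0.5275, -0.1061, 0.0972]
eef_rot: [0.733, 0.68, -0.001, -0.001]
ft_force: [-0.9, 0.4, 0.9]
width: 0.0871
```

View pics/a1.png

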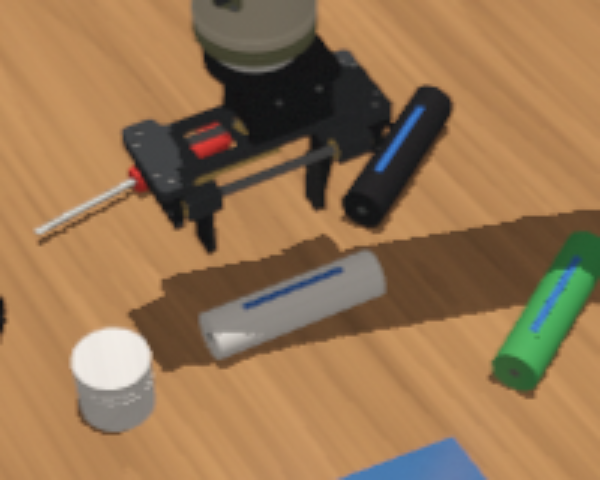

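View pics/a2.png

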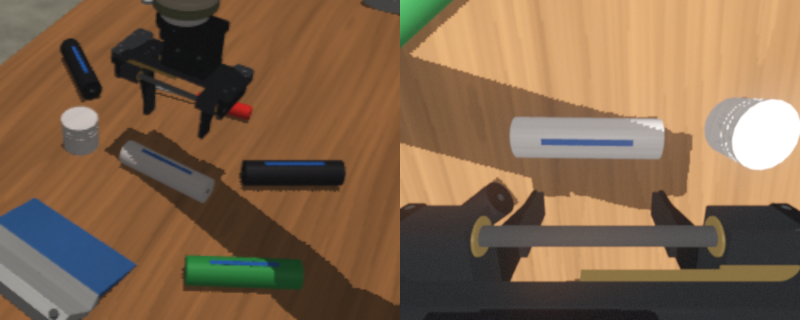

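```bash
python3 - <<'E'
from h import *;from bench import r
q=np.load("q.npy")
def ray(p,u,z):
    T=np.array(p["camera_from_world"]);R=T[:3,:3];C=-R.T@T[:3,3]
    d=R.T@[(u[0]-p["cx"])/p["fx"],(u[1]-p["cy"])/p["fy"],1];return v_from_w(q,C+d*(z-C[2])/d[2])[0]
w=r.camera("wrist");s=r.camera("scene")
print("blk end wrist",ray(w,(134,234),.02),"corner",ray(w,(145,245),.02))
print("blk end scene",ray(s,(271,132),.02))
for u in((141,168),(337,168)):print("bar ends wrist",ray(w,u,.022))
for u in((240,188),(240,142)):print("bar sides wrist",ray(w,u,.02))
E
python3 go.py -0.015 -0.295 0.021 0.062
```

```text
blk end wrist [-0.12400616 -0.32592221  0.02      ] corner [-0.11471971 -0.33630027  0.02      ]
blk end scene [-0.12636836 -0.3171275   0.02      ]
bar ends wrist [-0.11364717 -0.26453291  0.022     ]
bar ends wrist [ 0.04796173 -0.25424574  0.022     ]
bar sides wrist [-0.03125318 -0.27706183  0.02      ]
bar sides wrist [-0.03319055 -0.23835988  0.02      ]
t 5.25 v now [-0.02   -0.2938  0.0998] tool y yaw rel 0.065 F [-1.3  0.4  0.1]
shift tool-now cm [-0.16  0.47  7.88] then in goal axes [-0.15  0.49  7.88] rot [ 0.002 -0.     0.003] target [ 0.534 -0.108  0.021]
```

```bash
python3 -m jog '[[-0.3,1,0,0,0,0,1],[-0.2,0,2,0,0,0,1],[0,0,2.5,0,0,0,1],[0,0,2,0,0,0,1],[0,0,1.3,0,0,0,1],[0,0,0,0,0,0,1]]'
python3 - <<'E'
from h import *;from bench import r
ims=[cv2.cvtColor(r.camera(n)["frame"],cv2.COLOR_RGB2BGR) for n in("side","wrist")]
cv2.imwrite("pics/b2.png",np.hstack([cv2.resize(ims[0][80:280,180:430],(400,320)),cv2.resize(ims[1],(400,320))]))
E
python3 go.py -0.015 -0.1 0.02 0.0
```

```text
time: 6.0
ee_pos: [0.5376, -0.112, 0.0195]
eef_rot: [0.734, 0.679, -0.001, -0.001]
ft_force: [-0.4, 0.2, -0.8]
width: 0.0872
t 6.1 v now [-0.0101 -0.2983  0.0209] tool y yaw rel 0.064 F [ 0.4 -0.4 -0.2]
shift tool-now cm [19.82  0.78  0.09] then in goal axes [19.83 -0.49  0.09] rot [0.001 0.    0.064] target [0.562 0.085 0.02 ]
```

View pics/b2.png

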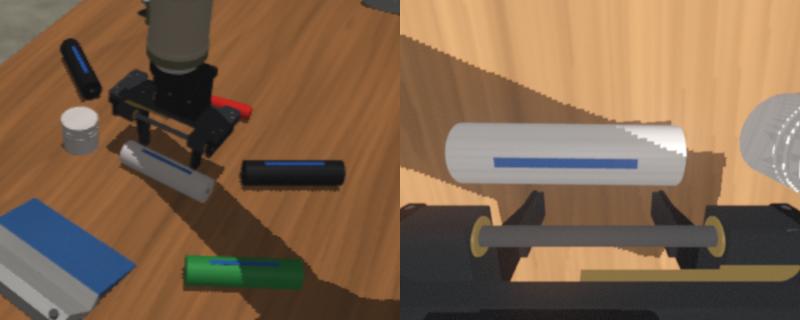

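```bash
python3 -m jog '[[0.3,0,0,0,0,0,1],[0.5,0,0,0,0,0,1],[0.5,0,0,0,0,0,1],[0.5,0,0,0,0,0,1],[0.6,0,0,0,0,0,1],[0.6,0,0,0,0,0.005,1],[0.6,0,0,0,0,0.005,1],[0.6,0,0,0,0,0.005,1],[0.6,0,0,0,0,0.005,1],[0.6,0,0,0,0,0.005,1],[0.6,0,0,0,0,0.005,1],[0.6,0,0,0,0,0.005,1],[0.6,0,0,0,0,0.005,1],[0.6,0,0,0,0,0.005,1],[0.6,0,0,0,0,0.005,1]]'
python3 - <<'E'
from h import *;from bench import r
ims=[cv2.cvtColor(r.camera(n)["frame"],cv2.COLOR_RGB2BGR) for n in("side","wrist")]
cv2.imwrite("pics/c2.png",np.hstack([cv2.resize(ims[0][80:280,180:430],(400,320)),cv2.resize(ims[1],(400,320))]))
E
python3 go.py -0.01 -0.13 0.02 0.0
```

```text
time: 7.98
ee_pos: [0.5461, -0.0279, 0.0205]
eef_rot: [0.751, 0.661, 0.0, -0.0]
ft_force: [0.3, -0.3, 0.5]
width: 0.0867
t 8.07 v now [-0.0145 -0.2133  0.0205] tool y yaw rel 0.015 F [ 1.2 -0.2 -0.4]
shift tool-now cm [8.32 0.58 0.05] then in goal axes [8.33 0.45 0.05] rot [-0.    -0.     0.015] target [0.562 0.055 0.02 ]
```

View pics/c2.png

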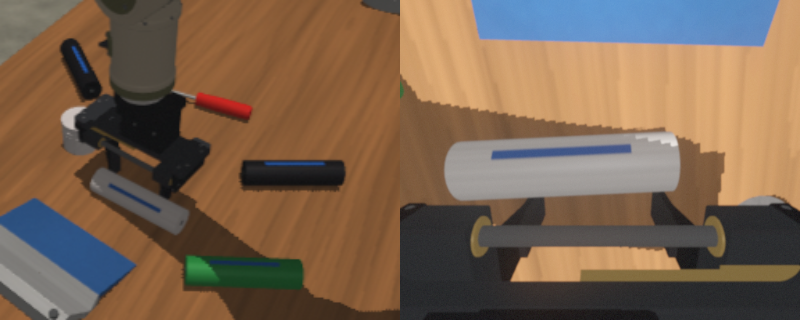

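```bash
python3 -m jog '[[0.6,0,0,0,0,0.005,1],[0.6,0,0,0,0,0.005,1],[0.6,0,0,0,0,0.005,1],[0.6,0,0,0,0,0,1],[0.6,0,0,0,0,0,1],[0.6,0,0,0,0,0,1],[0.6,0,0,0,0,0,1],[0.6,0,0,0,0,0,1],[0.6,0,0,0,0,0,1],[0.6,0,0,0,0,0,1],[0.6,0,0,0,0,0,1],[0.6,0,0,0,0,0,1],[0.6,0,0,0,0,0,1]]'
cat > fb.py <<'E'
from h import *;from bench import r
import sys
ims=[cv2.cvtColor(r.camera(n)["frame"],cv2.COLOR_RGB2BGR) for n in("side","wrist")]
cv2.imwrite(sys.argv[1],np.hstack([cv2.resize(ims[0][120:320,100:350],(400,320)),cv2.resize(ims[1],(400,320))]))
E
python3 fb.py pics/d2.png
python3 go.py -0.01 -0.13 0.02 0.0
```

```text
time: 9.7
ee_pos: [0.557, 0.0491, 0.0206]
eef_rot: [0.755, 0.655, -0.0, 0.0]
ft_force: [-0.0, -2.1, 0.0]
width: 0.0873
t 9.8 v now [-0.0146 -0.1354  0.0205] tool y yaw rel -0.0 F [0.5 0.3 0.8]
shift tool-now cm [0.54 0.46 0.05] then in goal axes [0.54 0.46 0.05] rot [ 0. -0. -0.] target [0.562 0.055 0.02 ]
```

View pics/d2.png

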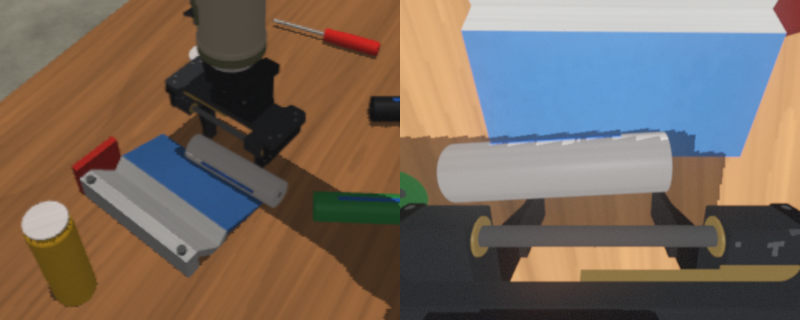

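```bash
python3 -m jog '[[0.5,0,-0.1,0,0,0,1],[0.6,0,-0.15,0,0,0,1],[0.6,0,-0.15,0,0,0,1],[0.6,0,-0.15,0,0,0,1],[0.6,0,-0.15,0,0,0,1],[0.6,0,-0.15,0,0,0,1],[0.6,0,-0.15,0,0,0,1],[0.6,0,-0.15,0,0,0,1]]'
python3 fb.py pics/e2.png
python3 go.py -0.01 -0.04 0.044 0.0
```

```text
time: 10.8
ee_pos: [0.5637, 0.0943, 0.0324]
eef_rot: [0.756, 0.655, -0.0, 0.001]
ft_force: [-1.2, -5.9, 3.5]
width: 0.087
t 10.9 v now [-0.0143 -0.0889  0.0324] tool y yaw rel -0.001 F [ 0.8 -3.5  3.1]
shift tool-now cm [ 4.89  0.43 -1.16] then in goal axes [ 4.89  0.43 -1.16] rot [ 0.001 -0.    -0.001] target [0.575 0.144 0.044]
```

View pics/e2.png

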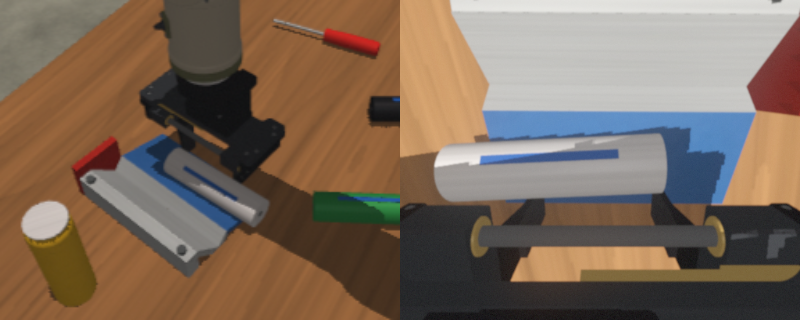

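```bash
python3 -m jog '[[0.6,0,-0.15,0,0,0.005,1],[0.6,0,-0.15,0,0,0.005,1],[0.6,0,-0.15,0,0,0.005,1],[0.6,0,-0.15,0,0,0.005,1],[0.6,0,-0.15,0,0,0,1],[0.5,0,-0.12,0,0,0,1]]'
python3 fb.py pics/f2.png
python3 go.py -0.01 -0.04 0.044 0.0
```

```text
time: 11.65
ee_pos: [0.5689, 0.1291, 0.0409]
eef_rot: [0.762, 0.647, -0.0, 0.0]
ft_force: [-0.3, -5.7, 2.5]
width: 0.0872
t 11.75 v now [-0.0142 -0.0536  0.0408] tool y yaw rel -0.021 F [ 0.1 -0.7  0.5]
shift tool-now cm [ 1.37  0.39 -0.32] then in goal axes [ 1.36  0.42 -0.32] rot [-0.    -0.001 -0.021] target [0.575 0.144 0.044]
```

View pics/f2.png

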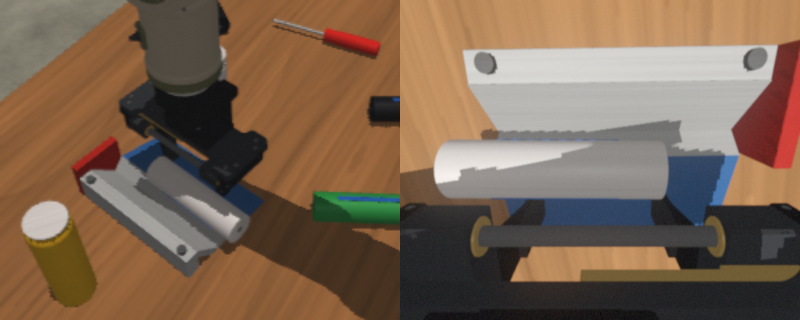

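```bash
python3 -m jog '[[0.5,0,-0.1,0,0,-0.003,1],[0.5,0,-0.1,0,0,-0.003,1],[0.4,0,-0.05,0,0,0,1],[0,0,0,0,0,0,1]]'
python3 fb.py pics/g2.png
python3 go.py -0.01 -0.04 0.044 0.0
```

```text
time: 12.25
ee_pos: [0.5711, 0.1446, 0.0432]
eef_rot: [0.76, 0.65, 0.0, -0.0]
ft_force: [0.4, -0.7, -0.1]
width: 0.0872
t 12.35 v now [-0.0139 -0.0403  0.0432] tool y yaw rel -0.015 F [-0.9 -0.7 -0.3]
shift tool-now cm [ 0.03  0.39 -0.08] then in goal axes [ 0.03  0.39 -0.08] rot [-0.    -0.    -0.015] target [0.575 0.144 0.044]
```

View pics/g2.png

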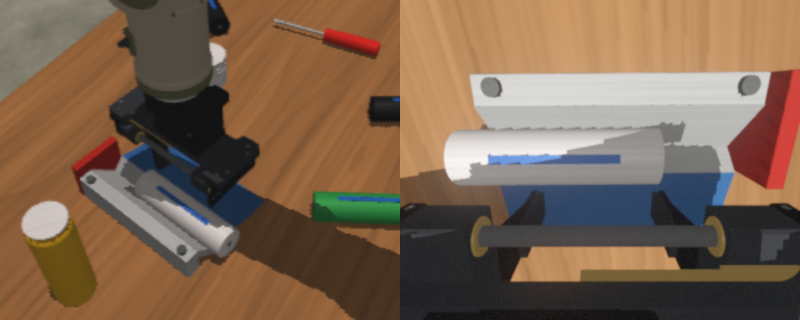

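```bash
python3 -m jog '[[-0.8,0,-0.3,0,0,0,1],[-0.8,0,-2,0,0,0,1],[0,0,-4,0,0,0,1],[0,0,-4,0,0,0,1],[0,-3,0,0,0,0,-1],[0,-4,0,0,0,0,-1],[0,-4,0,0,0,0,-1],[0,-4,0,0,0,0,-1],[1,-1,0,0,0,0,-1],[0,0,0,0,0,0,-1]]' 20
python3 go.py -0.16 0.0 0.12 0.0
python3 - <<'E'
from h import *;from bench import r
q=np.load("q.npy")
P=[r.camera("scene"),r.camera("side")];x=vw(q,[[-.05,0,0]])[0]
for n,p in zip(("scene","side"),P):
    im=cv2.cvtColor(p["frame"],cv2.COLOR_RGB2BGR);im=cv2.resize(im,None,fx=3,fy=3,interpolation=cv2.INTER_CUBIC)
    for vx,c in((-.05,(0,0,255)),):
        h=cv2.convexHull(np.round((proj(p,cyl(*vw(q,[[vx,0,0]])[0,:2],q[2],.031))+.5)*3).astype(np.int32).reshape(-1,1,2));cv2.polylines(im,[h],True,c,1)
    cv2.imwrite(f"pics/h_{n}.png",im[500:950,600:1150] if n=="scene" else im[480:950,380:980])
E
```

```text
time: 13.6
ee_pos: [0.4121, 0.1629, 0.1473]
eef_rot: [0.76, 0.65, 0.001, -0.001]
ft_force: [0.4, -1.2, 0.5]
width: 0.035
t 13.6 v now [-0.174  -0.0437  0.1473] tool y yaw rel -0.014 F [ 0.4 -1.2  0.5]
shift tool-now cm [4.39 1.34 2.74] then in goal axes [4.37 1.4  2.73] rot [ 0.    -0.002 -0.014] target [0.432 0.204 0.12 ]
```

View pics/h_scene.png

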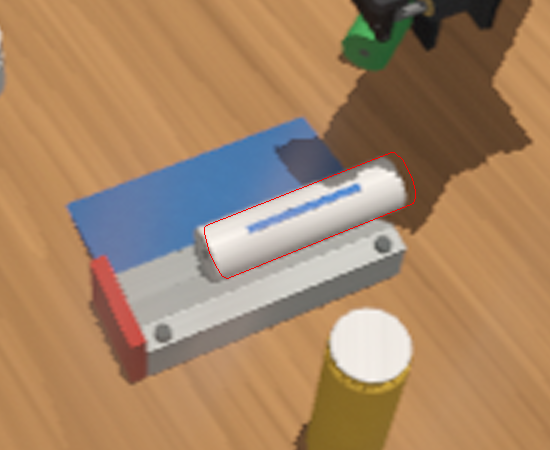

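View pics/h_side.png

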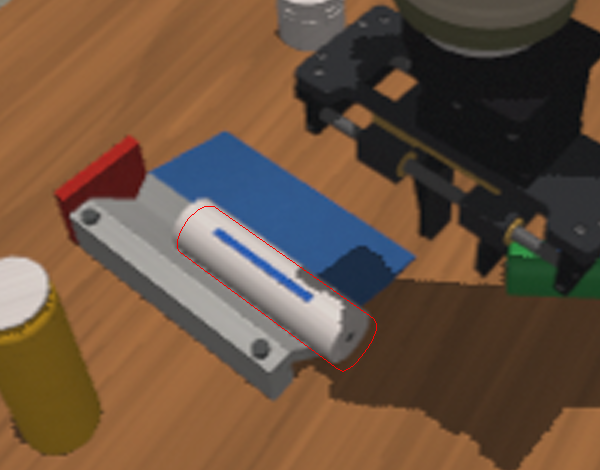

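```bash
python3 - <<'E'
from h import *;from bench import r
q=np.load("q.npy")
P=[r.camera("scene"),r.camera("side")]
M=[]
for p in P:
    g=cv2.convexHull(np.round(proj(p,np.vstack([cyl(*vw(q,[[vx,0,0]])[0,:2],q[2],.031,R=.027) for vx in(-.06,-.035)]))).astype(np.int32).reshape(-1,1,2))
    d=r.search_frame(p,"bar");print([(round(k["score"],2),np.round(k["rect"]).tolist()) for k in d][:5], g.reshape(-1,2).min(0),g.reshape(-1,2).max(0))
# canny edges fit by bare eye alternatives: print projected sides for hypotheses
for n,p in zip(("scene","side"),P):
    im=cv2.resize(cv2.cvtColor(p["frame"],cv2.COLOR_RGB2BGR),None,fx=4,fy=4,interpolation=cv2.INTER_CUBIC)
    for (vx,vy,z),c in(((-.043,-.0,.031),(0,0,255)),((-.043,-.004,.034),(0,255,0))):
        h=cv2.convexHull(np.round((proj(p,cyl(*vw(q,[[vx,vy,0]])[0,:2],q[2],z))+.5)*4).astype(np.int32).reshape(-1,1,2));cv2.polylines(im,[h],True,c,1)
    for l in([[-.1,-.017,.02],[.1,-.017,.02]],[[-.1,.056,.039],[.1,.056,.039]]):
        cv2.polylines(im,[np.round((proj(p,vw(q,l))+.5)*4).astype(int)],False,(0,255,255),1)
    cv2.imwrite(f"pics/i_{n}.png",im[680:1160,880:1440] if n=="scene" else im[760:1220,600:1100])
E
```

```text
[(0.98, [262.0, 219.0, 336.0, 259.0]), (0.85, [267.0, 90.0, 301.0, 136.0]), (0.81, [88.0, 151.0, 154.0, 172.0])] [260 212] [344 265]
[(0.92, [183.0, 226.0, 249.0, 278.0]), (0.88, [218.0, 103.0, 245.0, 145.0]), (0.77, [330.0, 178.0, 394.0, 193.0]), (0.73, [293.0, 244.0, 369.0, 259.0])] [178 222] [258 289]
```

View pics/i_side.png

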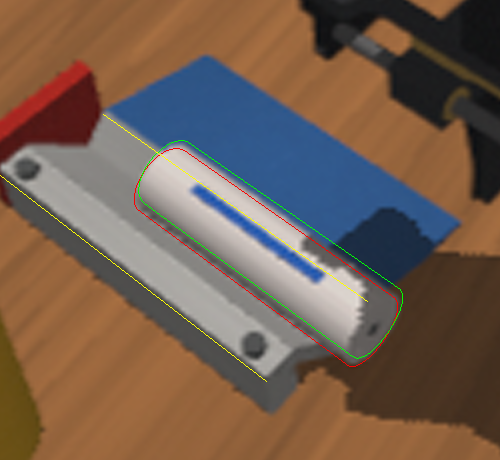

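View pics/i_scene.png

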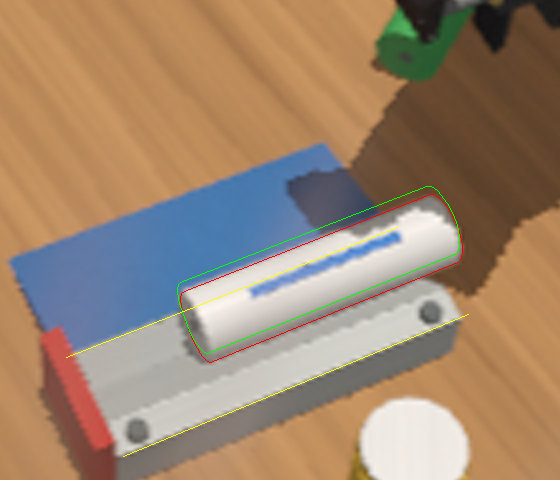

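The blank is seated in the groove at x≈-42 mm. The red outline of the seated hypothesis matches both views, so next I push the near end.

```bash
python3 -m jog '[[2.2,1,0,0,0,-0.007,-1],[2.2,0.8,0,0,0,-0.007,-1],[0,0,3,0,0,0,-1],[0,0,3,0,0,0,-1],[0,0,3,0,0,0,-1],[0,0,1.9,0,0,0,-1],[0,0,0,0,0,0,-1]]'
python3 fb.py pics/j2.png
python3 go.py -0.065 0.0 0.038 0.0
```

```text
time: 14.78
ee_pos: [0.4361, 0.2024, 0.0361]
eef_rot: [0.756, 0.655, -0.002, 0.0]
ft_force: [0.6, -0.2, -0.1]
width: 0.0009
t 14.88 v now [-0.1549 -0.0002  0.0377] tool y yaw rel -0.002 F [-0.4 -0.1  0.3]
shift tool-now cm [ 0.04  8.99 -0.02] then in goal axes [ 0.02  8.99 -0.03] rot [ 0.     0.    -0.002] target [0.526 0.191 0.038]
```

View pics/j2.png

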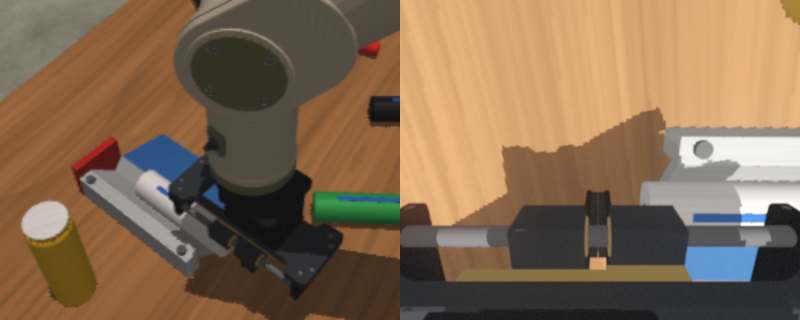

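```bash
python3 -m jog '[[0,0.5,0,0,0,0,-1],[0,0.6,0,0,0,0,-1],[0,0.6,0,0,0,0,-1],[0,0.6,0,0,0,0,-1],[0,0.6,0,0,0,0,-1],[0,0.6,0,0,0,0,-1],[0,0.6,0,0,0,0,-1],[0,0.6,0,0,0,0,-1],[0,0.6,0,0,0,0,-1],[0,0.6,0,0,0,0,-1]]'
python3 fb.py pics/k2.png
python3 go.py -0.065 0.0 0.038 0.0
```

```text
time: 16.12
ee_pos: [0.4935, 0.1955, 0.037]
eef_rot: [0.755, 0.655, -0.002, -0.001]
ft_force: [-10.9, 1.3, 9.4]
width: 0.0005
t 16.23 v now [-0.0971 -0.0001  0.037 ] tool y yaw rel -0.001 F [-5.4  0.5  4.2]
shift tool-now cm [ 0.01  3.21 -0.1 ] then in goal axes [ 0.01  3.21 -0.1 ] rot [-0.002  0.    -0.001] target [0.526 0.191 0.038]
```

View pics/k2.png

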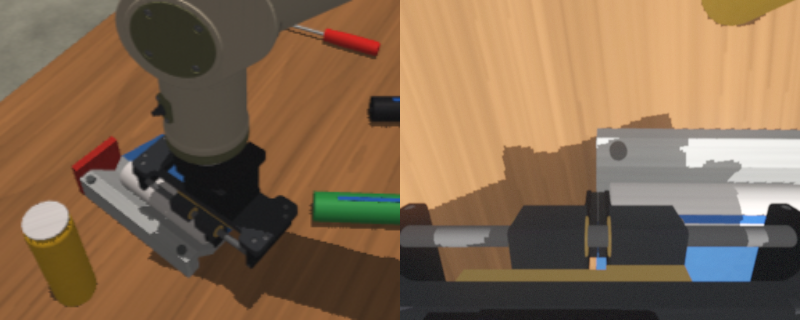

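```bash
python3 -m jog '[[0,0.4,0,0,0,0,-1],[0,0.4,0,0,0,0,-1],[0,0.4,0,0,0,0,-1],[0,0.4,0,0,0,0,-1],[0,0.4,0,0,0,0,-1],[0,0.4,0,0,0,0,-1]]'
python3 go.py -0.065 0.0 0.038 0.0
python3 -m jog '[[0,0.3,0,0,0,0,-1]]'
python3 fb.py pics/l2.png
python3 go.py -0.065 0.0 0.038 0.0
```

```text
time: 16.98
ee_pos: [0.5172, 0.1921, 0.0369]
eef_rot: [0.755, 0.655, -0.002, -0.001]
ft_force: [-10.2, 1.8, 8.1]
width: 0.0003
t 16.98 v now [-0.074  -0.0001  0.0369] tool y yaw rel -0.0 F [-10.2   1.8   8.1]
shift tool-now cm [ 0.01  0.9  -0.11] then in goal axes [ 0.01  0.9  -0.11] rot [-0.004  0.    -0.   ] target [0.526 0.191 0.038]
time: 17.1
ee_pos: [0.5203, 0.1917, 0.037]
eef_rot: [0.755, 0.655, -0.001, -0.001]
ft_force: [-9.6, 0.7, 9.4]
width: 0.0004
t 17.2 v now [-0.0706 -0.0002  0.037 ] tool y yaw rel -0.001 F [-8.5  1.2  6.6]
shift tool-now cm [ 0.02  0.56 -0.1 ] then in goal axes [ 0.02  0.56 -0.1 ] rot [-0.003  0.    -0.001] target [0.526 0.191 0.038]
```

View pics/l2.png

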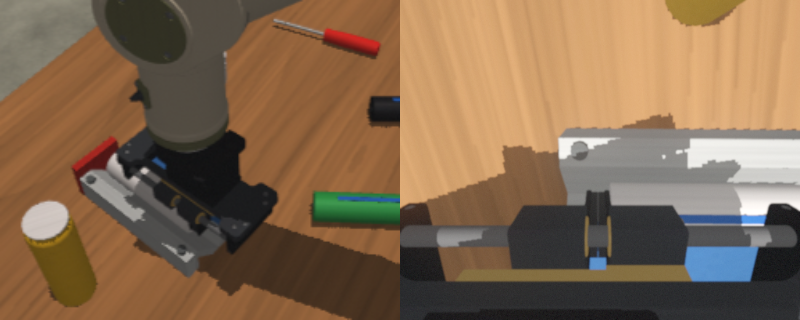

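```bash
for i in 1; do python3 -m jog '[[0,0.3,0,0,0,0,-1],[0,0.2,0,0,0,0,-1]]'; done
python3 -m jog '[[0,0.2,0,0,0,0,-1]]' 
python3 -m jog '[[0,0.15,0,0,0,0,-1]]'
python3 fb.py pics/m2.png; python3 go.py -0.065 0.0 0.038 0.0
```

```text
time: 17.45
ee_pos: [0.5253, 0.191, 0.037]
eef_rot: [0.755, 0.655, -0.001, -0.001]
ft_force: [-9.9, 0.4, 7.4]
width: 0.0003
time: 17.58
ee_pos: [0.5272, 0.1907, 0.0369]
eef_rot: [0.755, 0.655, -0.001, -0.001]
ft_force: [-10.6, 0.3, 7.8]
width: -0.0001
time: 17.7
ee_pos: [0.5287, 0.1905, 0.037]
eef_rot: [0.755, 0.655, -0.001, -0.001]
ft_force: [-9.4, -0.3, 8.9]
width: 0.0007
t 17.8 v now [-0.0623 -0.0001  0.037 ] tool y yaw rel -0.001 F [-8.5  0.7  7.1]
shift tool-now cm [ 0.01 -0.27 -0.1 ] then in goal axes [ 0.01 -0.27 -0.1 ] rot [-0.003  0.    -0.001] target [0.526 0.191 0.038]
```

View pics/m2.png

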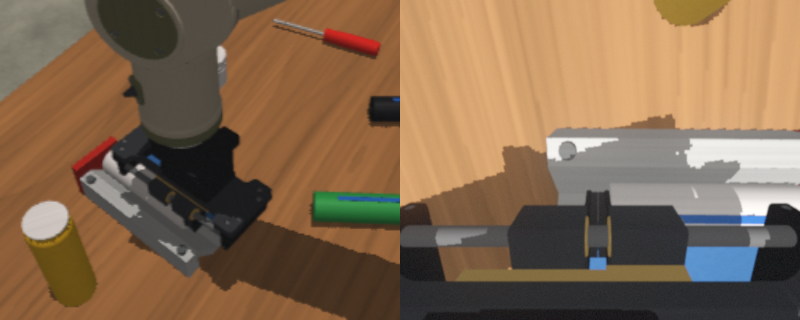

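```bash
python3 -m jog '[[0,0.2,0,0,0,0,-1]]' | grep -E "ft|ee_pos"
python3 -m jog '[[0,0.2,0,0,0,0,-1]]' | grep -E "ft|ee_pos"
python3 -m jog '[[0,0.15,0,0,0,0,-1]]' | grep -E "ft|ee_pos"
python3 - <<'E'
from h import *;from bench import r
q=np.load("q.npy")
for n in("scene","side"):
    p=r.camera(n);im=cv2.resize(cv2.cvtColor(p["frame"],cv2.COLOR_RGB2BGR),None,fx=4,fy=4,interpolation=cv2.INTER_CUBIC)
    cv2.imwrite(f"pics/n_{n}.png",im[720:1200,840:1400] if n=="scene" else im[760:1220,540:1100])
E
```

```text
ee_pos: [0.5304, 0.1902, 0.0369]
ft_force: [-10.0, 0.3, 8.4]
ee_pos: [0.5326, 0.1899, 0.037]
ft_force: [-9.1, -0.5, 8.9]
ee_pos: [0.5331, 0.1898, 0.0368]
ft_force: [-17.5, -0.8, 16.0]
```

View pics/n_scene.png

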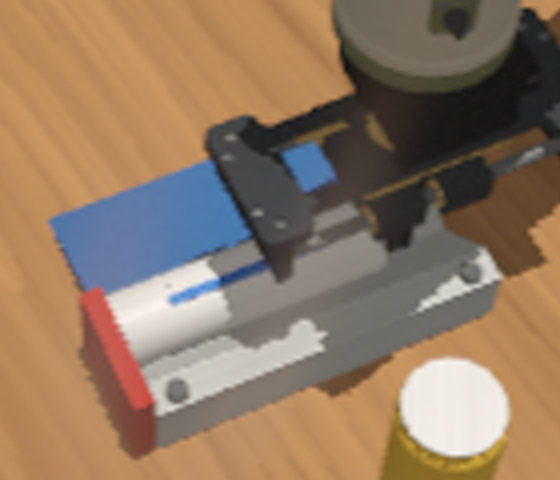

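```bash
python3 -m jog '[[0,0.1,0,0,0,0,-1]]' | grep -E "ft|ee_pos"
python3 -m jog '[[0,-0.2,0,0,0,0,-1],[0,-0.3,0,0,0,0,-1],[0,-1,0,0,0,0,-1],[0,-2,0,0,0,0,-1],[0,-2,-1,0,0,0,-1],[0,-2,-3,0,0,0,-1],[0,-2,-4,0,0,0,-1],[0,-2,-4,0,0,0,-1],[0,-2,-4,0,0,0,-1],[0,-2,-3,0,0,0,-1],[0,0,0,0,0,0,-1]]'
python3 - <<'E'
from h import *;from bench import r
q=np.load("q.npy")
for n in("scene","side"):
    p=r.camera(n);im=cv2.resize(cv2.cvtColor(p["frame"],cv2.COLOR_RGB2BGR),None,fx=4,fy=4,interpolation=cv2.INTER_CUBIC)
    h=cv2.convexHull(np.round((proj(p,cyl(*vw(q,[[.025,0,0]])[0,:2],q[2],.031))+.5)*4).astype(np.int32).reshape(-1,1,2));cv2.polylines(im,[h],True,(0,0,255),1)
    cv2.imwrite(f"pics/o_{n}.png",im[720:1200,840:1400] if n=="scene" else im[760:1220,540:1100])
    cv2.imwrite(f"pics/full_{n}.png",cv2.cvtColor(p["frame"],cv2.COLOR_RGB2BGR))
    for t in("spray","piston","driver"):print(n,t,[np.round(d["rect"]).tolist() for d in r.search_frame(p,t)][:1])
E
```

```text
ee_pos: [0.5331, 0.1899, 0.0368]
ft_force: [-21.5, -0.1, 18.8]
time: 19.77
ee_pos: [0.3829, 0.2123, 0.2291]
eef_rot: [0.755, 0.656, 0.002, -0.001]
ft_force: [-0.1, 0.4, -0.3]
width: 0.0003
scene spray [[304.0, 268.0, 340.0, 329.0]]
scene piston [[174.0, 172.0, 200.0, 206.0]]
scene driver [[165.0, 99.0, 229.0, 140.0]]
side spray [[110.0, 248.0, 156.0, 312.0]]
side piston [[219.0, 145.0, 238.0, 169.0]]
side driver []
```

View pics/o_scene.png

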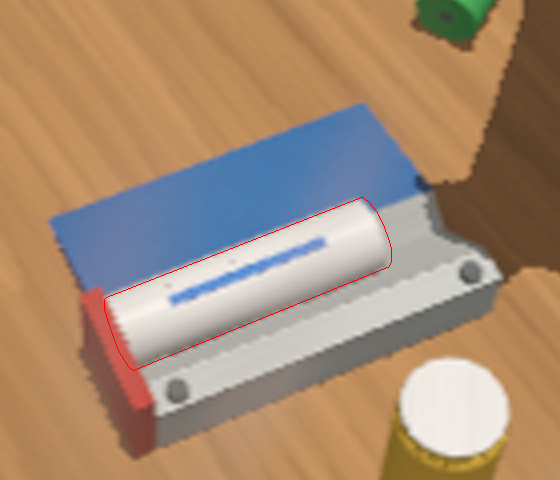

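View pics/o_side.png

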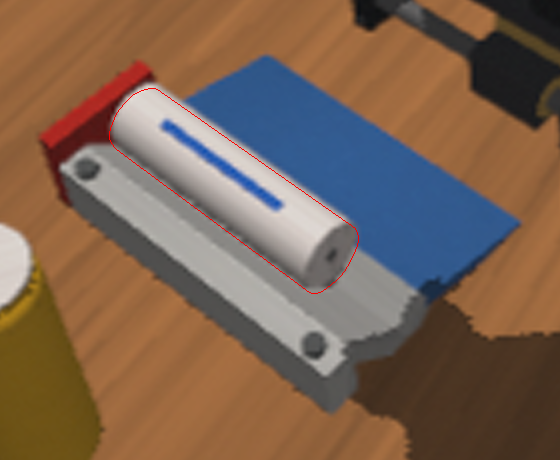

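View pics/full_scene.png

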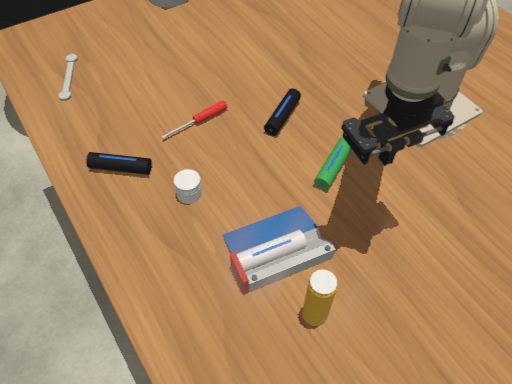

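The blank lies in the groove with its far end against the stop (scene (238,262)), within about 1 px of the seat outline. The bystanders and look-alikes are at the same pixels as at the start.

```bash
python3 -c "
from bench import r
print(r.close_job())"
```

```text
the job is handed in; nothing more can be done
None
```

I rolled the aluminium blank up the ramp with both open fingers and it dropped into the groove. I then slid it along by its near end with the fingers shut until it met the red stop. After that I withdrew the hand, and I handed the job in at about 20 s of the 64 s allowed.

**Seat:** In the last scene and side pictures the blank matches the outline of the seat pose to within 1–2 px. The push force rose from a steady 13 N or so to about 29 N as it met the stop. That was the highest force I read during the job.

**Other objects:** The spray can, the piston, and the black and green look-alikes are where they started. The screwdriver also looks unmoved in the scene picture. The network did not find it in the last side view, so I have no second view to confirm that.

**Small disagreements:**
- The V-block pose fit left residuals of up to about 2 px between the two cameras.
- The push on the blank's end also pressed the fingers upward with 7–19 N. I could not explain that, but the blank stayed down in the groove.

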